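# Put away the hole-saw set

### The job

Put the hole-saw set away. In the round metal dish stand the smallest hole saw teeth down, then the middle one over it, then the largest over both, so that all three stand level on the dish's floor one inside the other; and lay the drill arbor flat and lengthwise in the shallow rectangular tray (either way round, before or after the saws). Let go of everything, and leave the jar, the roll of tape and the padlock where they are.

Things in the scene. Friction and masses are not known exactly. Their poses are not given: they have to be found in the camera images.
- saw_small: The smallest hole saw of three: a dark steel cup standing mouth (teeth) down, closed flat round back plate 4 mm thick uppermost, with a black dot of a hole in its middle and small pin holes round it; straight walls 2.5 mm thick; outer diameter 28 mm, height 34 mm, about 60 g. Origin: centre of the toothed rim, i.e. the underside as it stands; z up through the back plate.
- saw_middle: The middle hole saw of three: a dark steel cup standing mouth (teeth) down, closed flat round back plate 4 mm thick uppermost, with a black dot of a hole in its middle and small pin holes round it; straight walls 2.5 mm thick; outer diameter 48 mm, inner 43 mm, height 42 mm (38 mm deep inside), about 120 g. Origin: centre of the toothed rim, i.e. the underside as it stands; z up through the back plate.
- saw_large: The largest hole saw of three: a dark steel cup standing mouth (teeth) down, closed flat round back plate 4 mm thick uppermost, with a black dot of a hole in its middle and small pin holes round it; straight walls 2.5 mm thick; outer diameter 69 mm, inner 64 mm, height 50 mm (46 mm deep inside), about 220 g. Origin: centre of the toothed rim, i.e. the underside as it stands; z up through the back plate.
- arbor: The drill arbor, bright steel, lying flat: a block-shaped collar 26 mm long (x), 22 mm wide (y) and 22 mm high (z), with an 11 mm thick round shank standing out to 54 mm on the -x side and an 8 mm pilot drill to 54 mm on the +x side (108 mm long in all); about 140 g, balanced at the collar. Grip it by the collar, across y. Origin: centre of the collar, 11 mm above the surface it lies on; x runs along the arbor, z up.
- dish: The shallow round aluminium dish for the saws, fixed to the bench: 110 mm across at the rim, 100 mm at the foot, 8 mm high in all, flat floor 3 mm thick and about 94 mm across. Origin: centre of its underside, on the bench; z up.
- tray: The shallow rectangular grey plastic tray for the arbor, fixed to the bench: 144 mm long (its x) by 68 mm wide (its y) and 8 mm high outside, walls and floor 4 mm thick. Origin: centre of its underside, on the bench; z up.
- jar: Bystander, to be left alone: a clear jar with a paper band and a black lid, 56 mm in diameter, 64 mm high, standing. Origin: centre of its underside.
- tape: Bystander, to be left alone: a brown roll of tape lying flat, 72 mm across, with a 52 mm hole, 24 mm high. Origin: centre of its underside.
- padlock: Bystander, to be left alone: a brass padlock lying flat, body 42 x 50 mm and 22 mm high, steel shackle standing out 56 mm to its +x side. Origin: centre of the underside of its body.
There are look-alikes about, which are no part of the job. What is shaped like the saw_middle but yellow is not meant. Several things have the shape of the arbor; the one meant has the colours described above.

How it is judged:
By the outcome, as a careful person would: the job done as asked, in the order asked, and still so for the second after the job is handed in, with the robot touching nothing.
It also fails if it takes over 109 s, if anything falls off the work surface, if the arm or the gripper's body presses on something with over 40 N, if the wrist force passes 120 N, or if a joint passes its speed limit or range.

### The arm

A 6-joint arm with a two-finger parallel gripper is mounted at the origin on the work surface. World frame = base frame: x ahead of the robot, y to its left, z up, the work surface at z = 0. Lengths are in mm, angles in degrees, forces in N, time in s.
With the tool pointing down it reaches from about 325 to 850 mm from the base axis. Payload 15.5 kg.
Tool frame: the origin (TCP) lies midway between the tips of the shut fingers; the grasp point (between the pads) lies 19 mm behind it; z points along the fingers, y is the line along which they close (so a half turn about z gives the same grasp; the last joint's range is limited). The gripper opens to 91 mm and grips with 3 to 60 N. Pads are 32 mm wide; open, the fingers measure 118 mm over their backs; the gripper's body (76 mm by 178 mm) begins 60 mm behind the grasp point.
Start: joints at [60.991, 28.281, 77.091, -0, 74.628, -5.472], TCP at [249.585, 573.004, 213.915] pointing down, gripper open.
Joint ranges: [-166.48, 166.48], [-47.26, 123.95], [12.59, 153.08], [-70.14, 250.14], [6.76, 159.57], [-176.63, 176.63]. Speed limits (degrees/s): [108.29, 108.29, 147.25, 172.46, 172.46, 172.46].

### API

Orientations are given as [roll, pitch, yaw] about the fixed x, y, z axes, in that order (R = Rz(yaw) Ry(pitch) Rx(roll)).
In Python, from bench import * gives the robot as it stands.
- The arm moves only by the tool arm_command, never from a script. Its argument "commands" is a list of rows, each a list of 7 numbers: the closure, from 0 (fully open) to 1 (shut), then the shift along the tool's x, y, z in cm, then the turn, a rotation vector about the tool's x, y, z in degrees. A call has 1 to 5 rows; each row shifts and turns the commanded pose from where the row before left it, along the tool's axes as they then stand; what a row does not reach is not made up. A row lasts 1/8 s, in which the tool goes at most 62.5 mm and 10.7 degrees, less where a joint would pass 70% of its speed; a pose out of reach is approached as far as the arm can. A call is refused whole if a number of a shift passes 6.25 or a number of a turn 10.7, either way. A call with a gripper value outside its range is refused whole. The fingers move at their own pace and stop on an object; "squeeze" is the grip in N (left out, the last holds). Time passes only in rows, so rows that do not move let the fingers close. It gives the time, the measured TCP pose, the force, the opening and the grip force at its end, in the units of the state.
- read_state(): the state, without advancing time (a new reading comes with each control period).
- read_camera(name): name is "scene" or "top"; returns a dict with "frame" (420x560x3 uint8, red, green, blue), "z_map" (420x560 float32, mm along the optical axis (not along the pixel's ray), 0 where there is no reading), "vertical_fov" (degrees; the focal length in pixels is half the picture's height over the tangent of half this angle, whatever the lens; pixels are square), "cx", "cy" (the principal point, pixels), "rvec" (rotation vector, rad) and "tvec" (3), from world to camera coordinates, as OpenCV has them. Camera axes: x right, y down, z forward; pixel columns grow to the right and rows downward; lengths in mm; the calibration is good to about 2 mm. A picture is of the moment at which its call begins.
- finish_job(): hands the job in; it is judged then, once.
The state is a dict: "time": time; "joint_pos": joint angles; "qvel": joint speeds; "effort": joint torques, N m; "eef_pos": TCP position; "tool_rot": TCP orientation; "force": force on the tool from outside, world axes, zero at the start; "torque": the same for the moment, N m; "grip_width": opening from 0.0 (shut) to 1.0 (fully open); "grip_force": force on a finger pad.
Only numpy, scipy, OpenCV 4.12 (cv2) and the standard library are available. Lean on these libraries where they do the work, as an engineer would, in place of code of your own. Each camera call takes 0.05 s, during which the arm holds its last target. There are 200 camera calls.

## Working session

There is one attempt and no reset: what is moved stays moved. The work goes in short steps, Python scripts to look and compute and a tool call to move; the robot and the scene stay as the last step left them, time stands still between calls to the robot, and variables do not carry over. Pictures are saved under pics/ and viewed, at most 14 in all, crops included, and the job is handed in when it is done.

Besides the shell and the picture viewer there is one more tool, called by a JSON object that holds its "op" and its "data". arm_command: Moves the arm, as the interface text tells. Its arguments: {"type":"object","properties":{"commands":{"type":"array"},"squeeze":{"type":"number"}},"required":["commands"]}

```bash
mkdir -p pics; ls
cat > h.py <<'E'
from bench import *
import numpy as np, cv2
def cam(n):
    c=read_camera(n); np.savez(f'{n}.npz',**c); return c
def xyz(c):
    z=c['z_map'].astype(float); h,w=z.shape
    f=h/2/np.tan(np.radians(float(c['vertical_fov']))/2)
    v,u=np.mgrid[:h,:w]
    P=np.stack([(u-c['cx'])/f*z,(v-c['cy'])/f*z,z],-1)
    R=cv2.Rodrigues(np.array(c['rvec'],float))[0]
    return (P-np.array(c['tvec']).ravel())@R
def save(c,name,crop=None,s=1):
    im=c['frame'][...,::-1]
    if crop: u0,v0,u1,v1=crop; im=im[v0:v1,u0:u1]
    cv2.imwrite('pics/'+name,cv2.resize(im,None,fx=s,fy=s,interpolation=cv2.INTER_CUBIC))
E
python3 - <<'E'
from h import *
for n in('top','scene'):
    c=cam(n); save(c,n+'0.png',s=1.42 if n=='top' else 1)
    P=xyz(c); R=cv2.Rodrigues(np.array(c['rvec'],float))[0]
    print(n,c['vertical_fov'],c['cx'],c['cy'],-R.T@np.array(c['tvec']).ravel(),R[2])
print(read_state())
E
```

```text
pics
top 57.62478465051909 285.6389539221186 205.810154259842 [ 348.81070651   18.14218554 1268.62418146] [ 0.11082178 -0.00374356 -0.99383324]
scene 42.59681794982881 281.56162682525553 216.73750664840153 [1163.18596198  -81.83811762 1202.24033549] [-0.49616745  0.06887006 -0.86549106]
{'time': 0.1, 'joint_pos': array([ 6.09930895e+01,  2.83091915e+01,  7.71224894e+01, -9.03008858e-04,
        7.46250296e+01, -5.47176936e+00]), 'qvel': array([-0.04618696, -0.03352766, -0.12930053, -0.0920325 ,  0.06050852,
        0.08224364]), 'effort': array([ 1.54254893e-03, -8.80239201e+01, -3.82541192e+01,  7.08155916e-02,
        4.83910355e-02, -5.24079041e-05]), 'eef_pos': array([249.42090117, 572.73631519, 213.42746911]), 'tool_rot': array([-1.79943465e+02, -4.54116520e-03,  1.56465097e+02]), 'force': array([-0.41370164,  0.22346242, -0.43187103]), 'torque': array([ 0.04156249, -0.01864843, -0.05275918]), 'grip_force': 0.0, 'grip_width': 1.002846018058463}
```

View pics/top0.png

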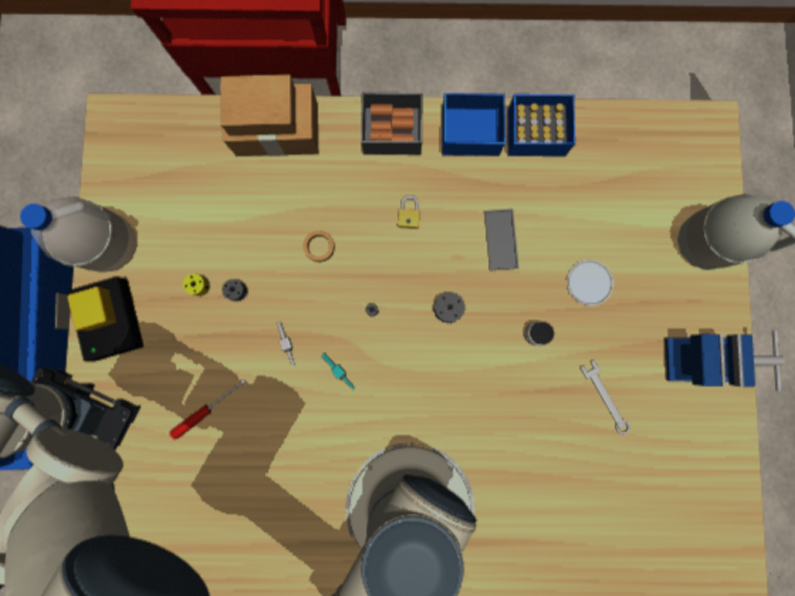

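View pics/scene0.png

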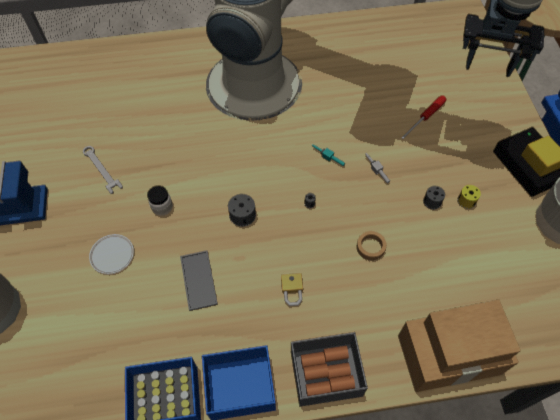

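The top view (scaled 1.42×) shows these positions:

| Object | Pixel |
|---|---|
| small saw | (371,310) |
| middle saw | (234,289), with the yellow decoy at (194,284) |
| large saw | (449,307) |
| dish | (590,283) |
| tray | (501,239) |
| bright arbor | (286,343), with the teal decoy at (338,371) |

I'll measure them with both cameras.

```bash
cat >> h.py <<'E'
def near(c,P,u,v,rad,zlo,zhi):
    """centroid of connected points around seed pixel by height window within world radius"""
    p0=np.median(P[int(v)-1:int(v)+2,int(u)-1:int(u)+2].reshape(-1,3),axis=0)
    m=(np.hypot(P[...,0]-p0[0],P[...,1]-p0[1])<rad)&(P[...,2]>zlo)&(P[...,2]<zhi)
    Q=P[m]; r=cv2.minEnclosingCircle(Q[:,:2].astype(np.float32))
    b=cv2.minAreaRect(Q[:,:2].astype(np.float32))
    return p0,Q,r,b
E
python3 - <<'E'
from h import *
np.set_printoptions(precision=1,suppress=True)
S={'small':(261,218,310,200,22,26,45),'middle':(165,203.5,434,196,40,34,55),'large':(316,216,241,207,50,42,65),
'dish':(415,199,112,254,75,4,20),'tray':(353,168,198,280,95,3,20),'arbor':(201,241,376,167,75,5,40),'jar':(380,234,158,194,45,50,80),'tape':(225,173,371,252,50,15,40),'padlock':(288,151,292,284,70,10,40),'yellow':(137,200,470,195,40,34,55)}
for n in('top','scene'):
    c=np.load(n+'.npz'); P=xyz(c)
    for k,s in S.items():
        u,v=s[:2] if n=='top' else s[2:4]
        p0,Q,r,b=near(c,P,u,v,*s[4:])
        print(n,k,'seed',p0,'N',len(Q),'mean',Q.mean(0),'circ',np.array(r[0]),'%.0f'%(2*r[1]),'box',np.array(b[0]),np.array(b[1]),'%.1f'%b[2])
E
```

```text
top small seed [446.   93.1  33.9] N 57 mean [447.6  92.3  34. ] circ [447.2  92.5] 27 box [447.7  92.9] [23.4 25.9] 1.1
top middle seed [490.6 404.2  40.9] N 178 mean [490.2 408.9  41.6] circ [490.8 408.9] 48 box [490.4 409.2] [45.1 46.1] 66.0
top large seed [452.7 -84.2  51.9] N 357 mean [454.5 -84.7  49.9] circ [454.6 -85. ] 69 box [454.6 -84.1] [64.6 67.8] 89.6
top dish seed [ 516.8 -419.8    4.5] N 417 mean [ 519.1 -420.8    6.3] circ [ 517.2 -421.8] 149 box [ 521.9 -417.2] [131.7 141.6] 46.0
top tray seed [ 621.  -211.9    3.9] N 816 mean [ 621.  -211.6    5.7] circ [ 621.  -211.8] 190 box [ 621.5 -211. ] [181.6 185.2] 6.1
top arbor seed [369.9 287.4  21.8] N 167 mean [369.4 290.8  15.5] circ [369.7 292.8] 139 box [373.9 299.9] [120.3 130.9] 88.9
top jar seed [ 396.8 -284.2   62.5] N 224 mean [ 398.  -288.4   63.3] circ [ 398.6 -289. ] 53 box [ 398.3 -289. ] [47.6 50.5] 2.3
top tape seed [599.5 218.7   0.8] N 193 mean [596.8 219.3  23.3] circ [597. 220.] 72 box [597.8 219.5] [71.8 68.2] 45.6
top padlock seed [671.6   7.4  22. ] N 248 mean [674.2   9.1  20.1] circ [680.6   8.3] 
[... 748 characters left out ...]
circ [ 618.1 -211.6] 189 box [ 618.9 -213.6] [183.8 174.5] 9.3
scene arbor seed [372.9 284.   21. ] N 235 mean [372.3 288.3  14.6] circ [372.6 288.6] 141 box [368.1 284.3] [112.5 133.8] 34.0
scene jar seed [ 398.1 -287.5   63.9] N 335 mean [ 398.2 -290.    62.6] circ [ 394.5 -290.5] 56 box [ 395.9 -289.8] [50.9 53.3] 86.7
scene tape seed [607.8 217.    1.4] N 346 mean [596.5 217.9  22.3] circ [595.4 218.1] 73 box [596.1 218.3] [70.3 71.7] 65.4
scene padlock seed [671.5   9.   21.5] N 475 mean [674.6   8.   19. ] circ [679.1   7.9] 83 box [680.9   7.9] [49.5 78.6] 86.9
scene yellow seed [508.4 493.3  41.6] N 258 mean [501.3 497.2  40.5] circ [498.8 497. ] 53 box [501.  497.3] [45.8 49.6] 32.2
```

```bash
cat >> h.py <<'E'
def seg(c,P,x,y,rad,smax=70,zhi=30):
    """low-saturation blob near world x,y"""
    hsv=cv2.cvtColor(np.ascontiguousarray(c['frame']),cv2.COLOR_RGB2HSV)
    m=(hsv[...,1]<smax)&(hsv[...,2]>60)&(np.hypot(P[...,0]-x,P[...,1]-y)<rad)&(P[...,2]<zhi)
    n,l,s,_=cv2.connectedComponentsWithStats(m.astype(np.uint8),connectivity=8)
    m=l==1+np.argmax(s[1:,4])
    Q=P[m]; return Q,cv2.minAreaRect(Q[:,:2].astype(np.float32))
E
python3 - <<'E'
from h import *
np.set_printoptions(precision=1,suppress=True)
for n in('top','scene'):
    c=np.load(n+'.npz'); P=xyz(c)
    for k,a in {'dish':(517,-420,75),'tray':(621,-212,95),'arbor':(370,287,75)}.items():
        Q,b=seg(c,P,*a)
        X=Q[:,:2]-Q[:,:2].mean(0); w,V=np.linalg.eigh(X.T@X); 
        print(n,k,len(Q),Q.mean(0),'axis',np.degrees(np.arctan2(V[1,1],V[0,1]))%180,'box',np.array(b[0]),np.array(b[1]),b[2])
        if k=='arbor':
            t=Q[Q[:,2]>17]; print('collar',len(t),t.mean(0))
    save(c,n+'arb.png',(170,215,235,270) if n=='top' else (345,140,410,195),8)
a,b=cv2.imread('pics/toparb.png'),cv2.imread('pics/scenearb.png')
cv2.imwrite('pics/arb.png',cv2.resize(np.hstack([a,b]),(800,338)))
E
```

```text
top dish 851 [ 518.8 -419.9    3.8] axis 164.36568953173926 box [ 517.4 -418.8] [107.6 109. ] 0.6850849986076355
top tray 863 [ 620.  -211.7    4.7] axis 4.750556441605312 box [ 619.9 -212.3] [143.5  71.6] 4.942712783813477
top arbor 138 [369.7 289.4  17. ] axis 20.315247280757802 box [368.4 289.8] [106.5  22.9] 23.41779136657715
collar 68 [371.9 290.   21.3]
scene dish 1437 [ 515.3 -420.4    3.3] axis 174.83715035600062 box [ 514.9 -420.7] [112.5 113.2] 82.52017974853516
scene tray 1618 [ 619.5 -211.8    4.1] axis 5.006906403192858 box [ 617.7 -212.1] [146.6  70.4] 5.187643051147461
scene arbor 198 [370.5 290.4  15.2] axis 19.111506912703817 box [362.7 291.8] [114.6  32. ] 9.272095680236816
collar 86 [370.3 289.1  20.8]
```

View pics/arb.png

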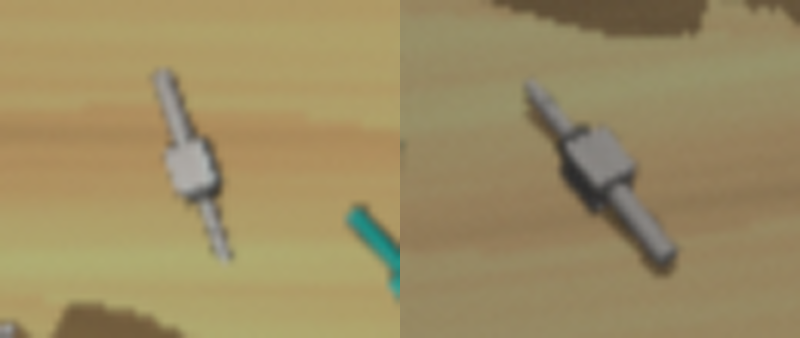

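Both cameras agree to about 1 mm. The shank end of the bright arbor points away from the robot, with its axis at about 19.7°, and the collar is near (371, 289.5). I'll fetch the arbor first, starting with a turn to yaw 199.7.

{"op": "arm_command", "data": {"commands": [[0.45,0,0,1.2,0,0,-8.6],[0.45,0,0,1.2,0,0,-8.7],[0.45,0,0,1.2,0,0,-8.6],[0.45,0,0,1.2,0,0,-8.7],[0.45,0,0,1.2,0,0,-8.6]], "squeeze": 30}}

```text
time: 0.72
eef_pos: [249.4, 572.8, 153.2]
tool_rot: [-180.0, -0.0, -160.0]
force: [0.1, -0.4, -0.2]
grip_width: 0.551
grip_force: 0.0
```

```bash
cat > go.py <<'E'
import sys
from h import *
from scipy.spatial.transform import Rotation as R
# usage: go.py x y z [yaw] -> remaining shift in cm (tool axes), turn about tool z
s=read_state(); a=[float(v) for v in sys.argv[1:]]
r=s['tool_rot']; T=R.from_euler('xyz',r,degrees=True)
print('t %.2f pos'%s['time'],s['eef_pos'].round(1),'rot',r.round(2),'w %.1f'%(91*s['grip_width']),'gf %.1f'%s['grip_force'],'F',s['force'].round(1),'j',s['joint_pos'].round(0))
if len(a)>2: print('shift cm',(T.inv().apply(np.array(a[:3])-s['eef_pos'])/10).round(2))
if len(a)>3: print('turn z',round(-((a[3]-r[2]+180)%360-180),2))
E
python3 go.py 371 289.5 150 199.7
```

```text
t 0.72 pos [249.4 572.8 153.2] rot [-1.7997e+02 -3.0000e-02 -1.6005e+02] w 50.2 gf 0.0 F [ 0.1 -0.4 -0.2] j [ 61.  32.  81.  -0.  67. -49.]
shift cm [ -1.76 -30.78   0.34]
turn z 0.25
```

{"op": "arm_command", "data": {"commands": [[0.45,-0.35,-6.15,0.8,0,0,0.2],[0.45,-0.35,-6.15,0.8,0,0,0],[0.45,-0.35,-6.15,0.8,0,0,0],[0.45,-0.35,-6.15,0.8,0,0,0],[0.45,-0.35,-6.15,0.8,0,0,0]]}}

```text
time: 1.35
eef_pos: [369.2, 287.2, 113.7]
tool_rot: [-180.0, 0.0, -160.5]
force: [1.8, 0.8, 0.4]
grip_width: 0.549
grip_force: 0.0
```

```bash
python3 go.py 371 289.5 6 199.7
```

```text
t 1.35 pos [369.2 287.2 113.7] rot [-1.8000e+02  1.0000e-02 -1.6051e+02] w 50.0 gf 0.0 F [1.8 0.8 0.4] j [ 31.  24. 106.  -0.  50. -79.]
shift cm [-0.25  0.15 10.77]
turn z -0.21
```

{"op": "arm_command", "data": {"commands": [[0.45,-0.1,0.1,4,0,0,0],[0.45,-0.1,0.05,4,0,0,0],[0.45,0,0,2,0,0,0],[0.45,0,0,0,0,0,0]]}}

```text
time: 1.85
eef_pos: [369.3, 290.5, 12.8]
tool_rot: [-180.0, -0.2, -160.5]
force: [-0.0, -0.4, 0.9]
grip_width: 0.554
grip_force: 0.0
```

```bash
python3 go.py 371 289.5 6 199.7
```

```text
t 1.85 pos [369.3 290.5  12.8] rot [-1.7997e+02 -1.7000e-01 -1.6055e+02] w 50.4 gf 0.0 F [-0.  -0.4  0.9] j [ 31.  35. 110.   0.  36. -79.]
shift cm [-0.13 -0.15  0.68]
turn z -0.25
```

{"op": "arm_command", "data": {"commands": [[0.45,-0.15,-0.15,0.7,0,0,0],[0.9,0,0,0,0,0,0],[0.9,0,0,0,0,0,0],[0.9,0,0,0,0,0,0],[0.9,0,0,0,0,0,0]]}}

```text
time: 2.48
eef_pos: [372.2, 290.3, 7.3]
tool_rot: [180.0, 0.0, -160.5]
force: [-0.8, 0.2, 7.1]
grip_width: 0.238
grip_force: 30.0
```

```bash
python3 go.py 620 -212 120 184.9
```

```text
t 2.48 pos [372.2 290.3   7.3] rot [ 1.7999e+02  4.0000e-02 -1.6054e+02] w 21.7 gf 30.0 F [-0.8  0.2  7.1] j [ 31.  35. 110.   0.  35. -79.]
shift cm [ -6.64 -55.61 -11.28]
turn z 14.56
```

{"op": "arm_command", "data": {"commands": [[0.9,0,0,-1,0,0,0],[0.9,0,0,-4,0,0,0],[0.9,0,-1,-5,0,0,3],[0.9,-0.6,-4,-1.5,0,0,4],[0.9,-0.6,-6,0,0,0,4]]}}

```text
time: 3.1
eef_pos: [412.6, 186.8, 124.0]
tool_rot: [180.0, 0.2, -171.5]
force: [1.4, 0.7, -2.1]
grip_width: 0.241
grip_force: 30.0
```

```bash
python3 go.py 620 -212 120 184.9
```

```text
t 3.10 pos [412.6 186.8 124. ] rot [ 179.96    0.23 -171.53] w 21.9 gf 30.0 F [ 1.4  0.7 -2.1] j [ 17.  22. 107.   0.  51. -82.]
shift cm [-14.63 -42.5    0.43]
turn z 3.57
```

{"op": "arm_command", "data": {"commands": [[0.9,-1.9,-5.5,0,0,0,3.4],[0.9,-1.9,-5.5,0,0,0,0],[0.9,-1.9,-5.5,0,0,0,0],[0.9,-1.9,-5.5,0,0,0,0],[0.9,-1.9,-5.5,0,0,0,0]]}}

```text
time: 3.72
eef_pos: [533.6, -79.2, 122.6]
tool_rot: [180.0, 0.0, -175.0]
force: [0.6, 1.1, 0.1]
grip_width: 0.239
grip_force: 30.0
```

```bash
python3 go.py 620 -212 120 184.9
```

```text
t 3.73 pos [533.6 -79.2 122.6] rot [ 1.8000e+02  1.0000e-02 -1.7495e+02] w 21.8 gf 30.0 F [0.6 1.1 0.1] j [ -15.   28.   95.    0.   57. -110.]
shift cm [ -7.44 -13.99   0.26]
turn z 0.15
```

{"op": "arm_command", "data": {"commands": [[0.9,-2.5,-4.7,0,0,0,0],[0.9,-2.5,-4.7,0,0,0,0],[0.9,-2.4,-4.6,0,0,0,0.1],[0.9,0,0,3.5,0,0,0],[0.9,0,0,3.5,0,0,0]]}}

```text
time: 4.35
eef_pos: [619.4, -210.9, 51.7]
tool_rot: [-180.0, 0.0, -175.1]
force: [0.1, -0.0, -1.9]
grip_width: 0.238
grip_force: 30.0
```

```bash
python3 go.py 620 -212 11.3 184.9
```

```text
t 4.35 pos [ 619.4 -210.9   51.7] rot [-1.7998e+02  3.0000e-02 -1.7509e+02] w 21.6 gf 30.0 F [ 0.1 -0.  -1.9] j [ -24.   41.   82.   -0.   58. -119.]
shift cm [-0.05 -0.12  4.04]
turn z 0.01
```

{"op": "arm_command", "data": {"commands": [[0.9,0,-0.1,2.6,0,0,0],[0.9,0,0,0.6,0,0,0],[0.9,0,0,0.3,0,0,0],[0.9,0,0,0,0,0,0]]}}

```text
time: 4.85
eef_pos: [619.9, -211.3, 18.0]
tool_rot: [-180.0, 0.1, -175.0]
force: [-0.2, 0.4, -0.4]
grip_width: 0.238
grip_force: 30.0
```

```bash
python3 go.py 620 -212 11.3 184.9
python3 - <<'E'
from h import *
c=cam('scene'); save(c,'s1.png',(130,220,270,325),5)
E
```

```text
t 4.85 pos [ 619.9 -211.3   18. ] rot [-1.7997e+02  6.0000e-02 -1.7504e+02] w 21.6 gf 30.0 F [-0.2  0.4 -0.4] j [ -24.   43.   83.    0.   54. -119.]
shift cm [-0.   -0.07  0.67]
turn z 0.06
```

View pics/s1.png

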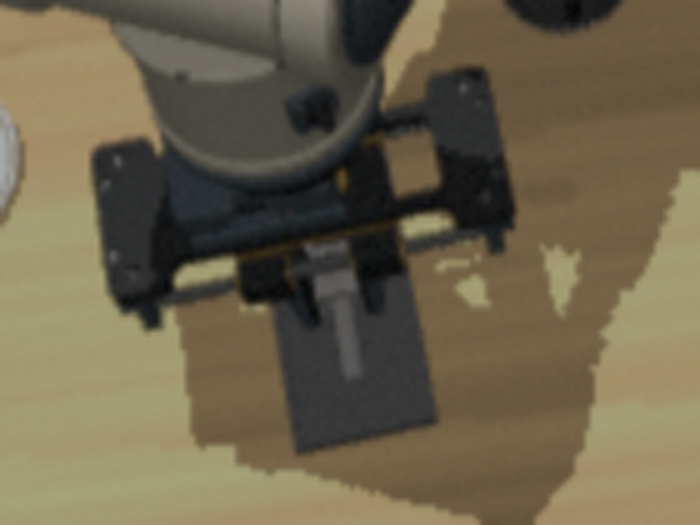

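The view shows the gripper over the tray with the arbor held along the tray's axis, shank end at (352,375) and centred. Now I'll lower the last 7 mm and release.

{"op": "arm_command", "data": {"commands": [[0.9,0,0,0.4,0,0,0],[0.9,0,0,0.2,0,0,0],[0.9,0,0,0,0,0,0]]}}

```text
time: 5.28
eef_pos: [619.5, -211.2, 11.3]
tool_rot: [-180.0, 0.0, -175.0]
force: [-2.0, 1.0, 4.4]
grip_width: 0.235
grip_force: 30.0
```

```bash
python3 go.py 620 -212 11.3 184.9
```

```text
t 5.28 pos [ 619.5 -211.2   11.3] rot [-1.7999e+02  2.0000e-02 -1.7504e+02] w 21.4 gf 30.0 F [-2.   1.   4.4] j [ -24.   44.   83.    0.   53. -119.]
shift cm [-0.04 -0.08  0.  ]
turn z 0.06
```

{"op": "arm_command", "data": {"commands": [[0.5,0,0,0,0,0,0],[0.5,0,0,0,0,0,0],[0.5,0,0,-2,0,0,0],[0.5,0,0,-5,0,0,0],[0.5,0,0,-5,0,0,0]]}}

```text
time: 5.9
eef_pos: [619.4, -211.1, 133.5]
tool_rot: [-180.0, 0.0, -175.0]
force: [0.3, 0.5, -0.8]
grip_width: 0.5
grip_force: 0.0
```

```bash
python3 go.py 447.5 91.7 120 180
```

```text
t 5.90 pos [ 619.4 -211.1  133.5] rot [-1.7999e+02  2.0000e-02 -1.7504e+02] w 45.5 gf 0.0 F [ 0.3  0.5 -0.8] j [ -24.   35.   78.    0.   67. -119.]
shift cm [14.5  31.66  1.34]
turn z 4.96
```

{"op": "arm_command", "data": {"commands": [[0.4,2.6,5.6,0,0,0,0],[0.4,2.6,5.6,0,0,0,0],[0.4,2.6,5.6,0,0,0,0],[0.4,2.6,5.6,0,0,0,0],[0.4,2.6,5.6,0,0,0,5]]}}

```text
time: 6.52
eef_pos: [465.0, 57.9, 132.2]
tool_rot: [180.0, 0.1, 179.9]
force: [0.2, -0.2, -1.0]
grip_width: 0.603
grip_force: 0.0
```

```bash
python3 go.py 447.5 91.7 10 180
python3 - <<'E'
from h import *
c=cam('top'); save(c,'t1.png',(300,120,400,195),6)
P=xyz(c); Q,b=seg(c,P,620,-212,95); t=Q[(Q[:,2]>17)&(Q[:,2]<40)]; print(b, len(t),t.mean(0))
E
```

```text
t 6.53 pos [465.   57.9 132.2] rot [1.8000e+02 1.1000e-01 1.7986e+02] w 54.9 gf 0.0 F [ 0.2 -0.2 -1. ] j [ -0.  22. 104.   0.  53. -90.]
shift cm [ 1.78  3.37 12.22]
turn z -0.14
((619.9163818359375, -211.75315856933594), (145.29112243652344, 71.71435546875), 4.295095920562744) 115 [ 618.40883909 -210.08291221   22.4633262 ]
```

View pics/t1.png

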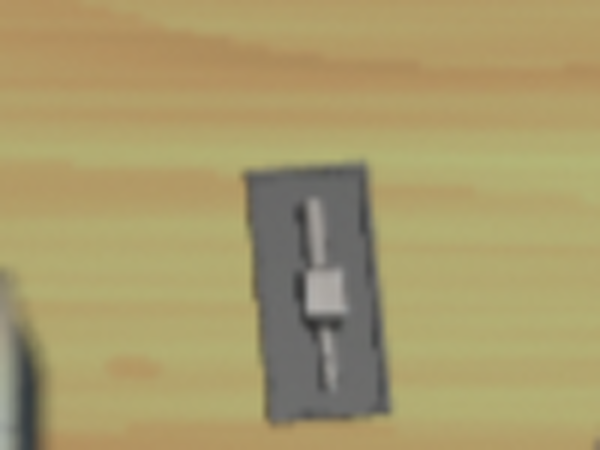

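The arbor is lying lengthwise in the tray, collar at (325,293) and well inside the walls. Next is the small saw.

{"op": "arm_command", "data": {"commands": [[0.4,1.7,3.3,4,0,0,0],[0.4,0.1,0,4,0,0,0],[0.4,0,0,3,0,0,0],[0.4,0,0,0.7,0,0,0],[0.4,0,0,0,0,0,0]]}}

```text
time: 7.2
eef_pos: [448.2, 89.5, 14.7]
tool_rot: [180.0, 0.0, 180.0]
force: [0.3, 0.5, 1.1]
grip_width: 0.602
grip_force: 0.0
```

```bash
python3 go.py 447.5 91.7 10 180
```

```text
t 7.20 pos [448.2  89.5  14.7] rot [1.8000e+02 3.0000e-02 1.7996e+02] w 54.8 gf 0.0 F [0.3 0.5 1.1] j [  4.  34. 112.  -0.  34. -86.]
shift cm [0.07 0.22 0.47]
turn z -0.04
```

{"op": "arm_command", "data": {"commands": [[0.4,0.1,0.2,0.5,0,0,0],[0.9,0,0,0,0,0,0],[0.9,0,0,0,0,0,0],[0.9,0,0,0,0,0,0],[0.9,0,0,0,0,0,0]]}}

```text
time: 7.82
eef_pos: [446.9, 91.5, 9.1]
tool_rot: [180.0, 0.0, 180.0]
force: [-0.5, 0.2, 6.1]
grip_width: 0.301
grip_force: 30.0
```

```bash
python3 go.py 516.5 -420 130 180
```

```text
t 7.83 pos [446.9  91.5   9.1] rot [1.8000e+02 2.0000e-02 1.7996e+02] w 27.4 gf 30.0 F [-0.5  0.2  6.1] j [  4.  35. 112.   0.  33. -86.]
shift cm [ -7.   -51.15 -12.09]
turn z -0.04
```

{"op": "arm_command", "data": {"commands": [[0.9,0,0,-1,0,0,0],[0.9,0,0,-4.5,0,0,0],[0.9,0,-2,-5,0,0,0],[0.9,-0.8,-6,-1.4,0,0,0],[0.9,-0.8,-6.1,0,0,0,0]]}}

```text
time: 8.45
eef_pos: [463.5, -51.0, 130.1]
tool_rot: [-180.0, 0.2, -180.0]
force: [1.3, -0.0, -1.1]
grip_width: 0.303
grip_force: 30.0
```

{"op": "arm_command", "data": {"commands": [[0.9,-0.8,-6.1,0,0,0,0],[0.9,-0.8,-6.1,0,0,0,0],[0.9,-0.8,-6.1,0,0,0,0],[0.9,-0.8,-6.1,0,0,0,0],[0.9,-0.8,-6.1,0,0,0,0]]}}

```text
time: 9.07
eef_pos: [502.1, -356.5, 128.6]
tool_rot: [180.0, 0.0, 179.9]
force: [1.2, -0.1, 0.5]
grip_width: 0.302
grip_force: 30.0
```

```bash
python3 go.py 516.5 -420 130 180
```

```text
t 9.07 pos [ 502.1 -356.5  128.6] rot [179.99   0.   179.94] w 27.4 gf 30.0 F [ 1.2 -0.1  0.5] j [ -41.   33.   84.    0.   63. -131.]
shift cm [-1.44 -6.35 -0.14]
turn z -0.06
```

{"op": "arm_command", "data": {"commands": [[0.9,-1.2,-5.8,1,0,0,0],[0.9,0,0,5,0,0,0],[0.9,0,0,3,0,0,0],[0.9,0,0,0,0,0,0]]}}

```text
time: 9.57
eef_pos: [513.1, -411.4, 36.4]
tool_rot: [179.8, -0.2, 180.0]
force: [-0.6, 0.3, 0.3]
grip_width: 0.299
grip_force: 30.0
```

```bash
python3 go.py 516.5 -420 12.1 180
```

```text
t 9.57 pos [ 513.1 -411.4   36.4] rot [179.83  -0.18 179.95] w 27.2 gf 30.0 F [-0.6  0.3  0.3] j [ -44.   42.   81.   -0.   57. -134.]
shift cm [-0.35 -0.87  2.42]
turn z -0.05
```

{"op": "arm_command", "data": {"commands": [[0.9,-0.3,-0.8,1.6,0,0,0],[0.9,0,0,0,0,0,0],[0.9,0,0,0,0,0,0]]}}

```text
time: 9.95
eef_pos: [517.7, -420.8, 22.7]
tool_rot: [-180.0, 0.0, 180.0]
force: [-0.8, -0.2, 0.5]
grip_width: 0.297
grip_force: 30.0
```

```bash
python3 go.py 516.5 -420 12.1 180
```

```text
t 9.95 pos [ 517.7 -420.8   22.7] rot [-1.7996e+02  4.0000e-02  1.7996e+02] w 27.1 gf 30.0 F [-0.8 -0.2  0.5] j [ -44.   44.   80.   -0.   56. -134.]
shift cm [0.12 0.08 1.06]
turn z -0.04
```

{"op": "arm_command", "data": {"commands": [[0.9,0.1,0,0.6,0,0,0],[0.9,0,0,0.3,0,0,0],[0.9,0,0,0.1,0,0,0],[0.9,0,0,0,0,0,0]]}}

```text
time: 10.45
eef_pos: [516.3, -420.3, 12.2]
tool_rot: [180.0, -0.0, 180.0]
force: [-2.0, 1.9, 3.2]
grip_width: 0.307
grip_force: 30.0
```

```bash
python3 go.py 516.5 -420 12.1 180
```

```text
t 10.45 pos [ 516.3 -420.3   12.2] rot [ 1.7999e+02 -1.0000e-02  1.7997e+02] w 27.9 gf 30.0 F [-2.   1.9  3.2] j [ -44.   44.   81.   -0.   55. -134.]
shift cm [-0.02  0.03  0.01]
turn z -0.03
```

{"op": "arm_command", "data": {"commands": [[0.5,0,0,0,0,0,0],[0.5,0,0,0,0,0,0],[0.5,0,0,-2,0,0,0],[0.5,0,0,-5,0,0,0],[0.5,0,2,-5,0,0,0]]}}

```text
time: 11.08
eef_pos: [516.4, -401.3, 134.5]
tool_rot: [-179.9, 0.1, 179.9]
force: [0.1, -0.9, 0.7]
grip_width: 0.499
grip_force: 0.0
```

{"op": "arm_command", "data": {"commands": [[0.3,0.2,6.2,-1,0,0,0],[0.3,0.2,6.2,0,0,0,0],[0.3,0.2,6.2,0,0,0,0],[0.3,0.2,6.2,0,0,0,0],[0.3,0.2,6.2,0,0,0,0]]}}

```text
time: 11.7
eef_pos: [506.7, -89.1, 143.3]
tool_rot: [-180.0, 0.1, 179.9]
force: [0.2, -0.5, -0.5]
grip_width: 0.699
grip_force: 0.0
```

{"op": "arm_command", "data": {"commands": [[0.3,0.2,6.2,0,0,0,0],[0.3,0.2,6.2,0,0,0,0],[0.3,0.2,6.2,0,0,0,0],[0.3,0.2,6.2,0,0,0,0],[0.3,0.2,6.2,0,0,0,0]]}}

```text
time: 12.32
eef_pos: [496.9, 221.4, 143.4]
tool_rot: [180.0, 0.1, 180.0]
force: [0.6, -0.8, 0.4]
grip_width: 0.699
grip_force: 0.0
```

```bash
python3 go.py 490 408.6 130 180
python3 - <<'E'
from h import *
np.set_printoptions(precision=1,suppress=True)
for n in('top','scene'):
    c=cam(n);P=xyz(c)
    m=(np.hypot(P[...,0]-516,P[...,1]+420)<60)&(P[...,2]>29); Q=P[m]; print(n,len(Q),Q.mean(0),Q[:,2].min(),Q[:,2].max(), cv2.minEnclosingCircle(Q[:,:2].astype(np.float32)))
E
```

```text
t 12.32 pos [496.9 221.4 143.4] rot [1.7997e+02 1.0000e-01 1.7997e+02] w 63.6 gf 0.0 F [ 0.6 -0.8  0.4] j [ 18.  27.  94.  -0.  60. -72.]
shift cm [ 0.7  18.72  1.34]
turn z -0.03
top 62 [ 517.4 -417.4   36.9] 29.402416712596132 42.94838739783208 ((517.1053466796875, -418.0862121582031), 13.933369636535645)
scene 104 [ 516.3 -419.1   36.3] 29.029061187630585 42.20876212754977 ((515.9301147460938, -421.07940673828125), 16.138545989990234)
```

The small saw is standing in the dish at about (517, -419), with its top at 37 mm. Next is the middle saw.

{"op": "arm_command", "data": {"commands": [[0.3,0.2,6.1,0,0,0,0],[0.3,0.3,6.1,0,0,0,0],[0.3,0.2,6.1,0,0,0,0],[0.3,0,0,4,0,0,0],[0.3,0,0,4,0,0,0]]}}

```text
time: 13.05
eef_pos: [490.4, 403.0, 62.4]
tool_rot: [179.9, 0.1, -180.0]
force: [0.9, -0.8, -0.5]
grip_width: 0.699
grip_force: 0.0
```

```bash
python3 go.py 490 408.6 15 180
```

```text
t 13.05 pos [490.4 403.   62.4] rot [ 1.7993e+02  1.1000e-01 -1.7996e+02] w 63.6 gf 0.0 F [ 0.9 -0.8 -0.5] j [ 34.  39.  84.  -0.  57. -56.]
shift cm [0.05 0.56 4.74]
turn z 0.04
```

{"op": "arm_command", "data": {"commands": [[0.3,0,0.4,0,0,0,0],[0.3,0,0,2.2,0,0,0],[0.3,0,0,1.9,0,0,0],[0.3,0,0,0,0,0,0]]}}

```text
time: 13.55
eef_pos: [489.8, 405.9, 20.8]
tool_rot: [-180.0, -0.1, 179.9]
force: [-0.5, -0.0, 1.0]
grip_width: 0.701
grip_force: 0.0
```

```bash
python3 go.py 490 408.6 15 180
```

```text
t 13.55 pos [489.8 405.9  20.8] rot [-1.7997e+02 -5.0000e-02  1.7995e+02] w 63.8 gf 0.0 F [-0.5 -0.   1. ] j [ 34.  42.  85.   0.  53. -56.]
shift cm [-0.02  0.27  0.58]
turn z -0.05
```

{"op": "arm_command", "data": {"commands": [[0.3,0,0.25,0.5,0,0,0],[0.9,0,0,0,0,0,0],[0.9,0,0,0,0,0,0],[0.9,0,0,0,0,0,0]]}}

```text
time: 14.05
eef_pos: [490.1, 408.9, 16.3]
tool_rot: [180.0, 0.0, 180.0]
force: [-1.4, 0.5, 4.0]
grip_width: 0.523
grip_force: 30.0
```

```bash
python3 go.py 517 -419 140 180
```

```text
t 14.05 pos [490.1 408.9  16.3] rot [1.7998e+02 3.0000e-02 1.7996e+02] w 47.6 gf 30.0 F [-1.4  0.5  4. ] j [ 34.  42.  85.   0.  52. -55.]
shift cm [ -2.75 -82.78 -12.41]
turn z -0.04
```

{"op": "arm_command", "data": {"commands": [[0.9,0,0,-1,0,0,0],[0.9,0,0,-4.5,0,0,0],[0.9,0,-2,-5,0,0,0],[0.9,-0.2,-6,-1.5,0,0,0],[0.9,-0.2,-6.2,0,0,0,0]]}}

```text
time: 14.68
eef_pos: [494.5, 265.8, 138.0]
tool_rot: [179.9, 0.2, -180.0]
force: [1.1, -1.1, -2.6]
grip_width: 0.526
grip_force: 30.0
```

{"op": "arm_command", "data": {"commands": [[0.9,-0.2,-6.2,0,0,0,0],[0.9,-0.2,-6.2,0,0,0,0],[0.9,-0.2,-6.2,0,0,0,0],[0.9,-0.2,-6.2,0,0,0,0],[0.9,-0.2,-6.2,0,0,0,0]]}}

```text
time: 15.3
eef_pos: [503.5, -45.4, 136.6]
tool_rot: [-180.0, 0.0, 180.0]
force: [1.3, 0.2, -1.1]
grip_width: 0.524
grip_force: 30.0
```

{"op": "arm_command", "data": {"commands": [[0.9,-0.2,-6.2,0,0,0,0],[0.9,-0.2,-6.2,0,0,0,0],[0.9,-0.2,-6.2,0,0,0,0],[0.9,-0.2,-6.2,0,0,0,0],[0.9,-0.2,-6.2,0,0,0,0]]}}

```text
time: 15.92
eef_pos: [513.1, -355.5, 136.6]
tool_rot: [-180.0, 0.0, 179.9]
force: [0.9, 0.6, -1.1]
grip_width: 0.522
grip_force: 30.0
```

```bash
python3 go.py 517 -419 100 180
```

```text
t 15.93 pos [ 513.1 -355.5  136.6] rot [-1.7998e+02  2.0000e-02  1.7995e+02] w 47.5 gf 30.0 F [ 0.9  0.6 -1.1] j [ -40.   33.   82.    0.   65. -130.]
shift cm [-0.39 -6.35  3.66]
turn z -0.05
```

{"op": "arm_command", "data": {"commands": [[0.9,-0.3,-6.1,0,0,0,0],[0.9,0,0,3,0,0,0],[0.9,0,0,2.5,0,0,0],[0.9,0,0,0,0,0,0],[0.9,0,0,0,0,0,0]]}}

```text
time: 16.55
eef_pos: [516.9, -414.6, 82.2]
tool_rot: [-179.9, 0.1, 180.0]
force: [-0.1, 0.6, 0.0]
grip_width: 0.525
grip_force: 30.0
```

```bash
python3 go.py 517 -419 19.3 180
python3 - <<'E'
from h import *
np.set_printoptions(precision=1,suppress=True)
c=cam('scene'); save(c,'s2.png',(60,200,180,290),6)
E
```

```text
t 16.55 pos [ 516.9 -414.6   82.2] rot [-1.7995e+02  5.0000e-02  1.7998e+02] w 47.7 gf 30.0 F [-0.1  0.6  0. ] j [ -44.   39.   79.   -0.   62. -134.]
shift cm [-0.01 -0.43  6.29]
turn z -0.02
```

View pics/s2.png

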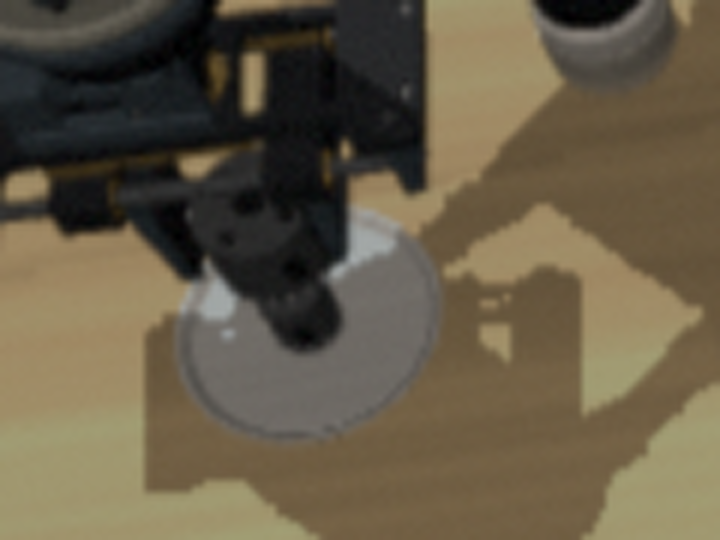

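The middle saw is held upright above the small one, which stands at (307,320) in the crop. I'll centre it and lower.

{"op": "arm_command", "data": {"commands": [[0.9,0,-0.4,0,0,0,0],[0.9,0,0,2,0,0,0],[0.9,0,0,1,0,0,0],[0.9,0,0,0,0,0,0]]}}

```text
time: 17.1
eef_pos: [516.1, -418.2, 50.5]
tool_rot: [180.0, -0.0, 180.0]
force: [-0.2, -0.6, -1.6]
grip_width: 0.52
grip_force: 30.0
```

```bash
python3 go.py 517 -419 19.3 180
```

```text
t 17.10 pos [ 516.1 -418.2   50.5] rot [ 1.7996e+02 -4.0000e-02  1.7996e+02] w 47.3 gf 30.0 F [-0.2 -0.6 -1.6] j [ -44.   41.   80.   -0.   59. -134.]
shift cm [-0.09 -0.09  3.12]
turn z -0.04
```

{"op": "arm_command", "data": {"commands": [[0.9,0,-0.1,1,0,0,0],[0.9,0,0,1,0,0,0],[0.9,0,0,0.6,0,0,0],[0.9,0,0,0.2,0,0,0],[0.9,0,0,0,0,0,0]]}}

```text
time: 17.73
eef_pos: [516.4, -419.3, 22.9]
tool_rot: [180.0, 0.0, 180.0]
force: [-0.1, -0.3, -0.8]
grip_width: 0.52
grip_force: 30.0
```

```bash
python3 go.py 517 -419 19.3 180
```

```text
t 17.73 pos [ 516.4 -419.3   22.9] rot [180.     0.   179.96] w 47.3 gf 30.0 F [-0.1 -0.3 -0.8] j [ -44.   44.   81.    0.   56. -134.]
shift cm [-0.06  0.04  0.36]
turn z -0.04
```

{"op": "arm_command", "data": {"commands": [[0.9,0,0,0.2,0,0,0],[0.9,0,0,0.2,0,0,0],[0.9,0,0,0,0,0,0],[0.9,0,0,0,0,0,0]]}}

```text
time: 18.23
eef_pos: [516.5, -419.5, 19.3]
tool_rot: [-180.0, 0.0, 180.0]
force: [-1.7, 0.9, 6.5]
grip_width: 0.522
grip_force: 30.0
```

```bash
python3 go.py 517 -419 19.3 180
```

```text
t 18.23 pos [ 516.5 -419.5   19.3] rot [-1.7998e+02  2.0000e-02  1.7996e+02] w 47.5 gf 30.0 F [-1.7  0.9  6.5] j [ -44.   44.   81.   -0.   55. -134.]
shift cm [-0.05  0.05 -0.  ]
turn z -0.04
```

Contact came exactly at the expected height. I'll release it and go to the large saw at (454, -85.3).

{"op": "arm_command", "data": {"commands": [[0.3,0,0,0,0,0,0],[0.3,0,0,0,0,0,0],[0.3,0,0,-2,0,0,0],[0.3,0,0,-5,0,0,0],[0.3,0.2,2,-5,0,0,0]]}}

```text
time: 18.85
eef_pos: [514.5, -400.1, 141.5]
tool_rot: [-179.9, 0.1, 179.9]
force: [1.2, 0.8, -0.3]
grip_width: 0.699
grip_force: 0.0
```

{"op": "arm_command", "data": {"commands": [[0,1.1,5.8,-1,0,0,0],[0,1.1,5.8,0,0,0,0],[0,1.2,5.8,0,0,0,0],[0,1.2,5.8,0,0,0,0],[0,1.2,5.8,0,0,0,0]]}}

```text
time: 19.48
eef_pos: [456.3, -107.8, 150.1]
tool_rot: [-180.0, 0.1, 179.9]
force: [1.4, 0.2, 0.5]
grip_width: 1.005
grip_force: 0.0
```

```bash
python3 go.py 454 -85.3 20 180
python3 - <<'E'
from h import *
np.set_printoptions(precision=1,suppress=True)
for n in('top','scene'):
    c=cam(n);P=xyz(c)
    m=(np.hypot(P[...,0]-516,P[...,1]+420)<60)&(P[...,2]>34); Q=P[m]; print(n,len(Q),Q.mean(0),Q[:,2].min(),Q[:,2].max(), cv2.minEnclosingCircle(Q[:,:2].astype(np.float32)))
    A=np.c_[Q[:,:2]-Q[:,:2].mean(0),np.ones(len(Q))]; print(np.linalg.lstsq(A,Q[:,2],rcond=None)[0])
E
```

```text
t 19.48 pos [ 456.3 -107.8  150.1] rot [-1.7997e+02  1.0000e-01  1.7994e+02] w 91.5 gf 0.0 F [1.4 0.2 0.5] j [ -21.   21.  103.    0.   56. -111.]
shift cm [ 0.26  2.25 13.01]
turn z -0.06
top 178 [ 516.7 -416.7   44.9] 34.830436480705096 50.994616389764175 ((516.826904296875, -417.40716552734375), 24.07029914855957)
[ 0.  -0.1 44.9]
scene 308 [ 516.7 -418.2   44. ] 34.212301385866226 53.16536397322815 ((514.6140747070312, -418.8265686035156), 25.253555297851562)
[-0.1 -0.  44. ]
```

The middle saw stands level with its top at 45 mm, centred near (516.7, -418). Next is the large one.

{"op": "arm_command", "data": {"commands": [[0,0.2,2.1,3,0,0,0],[0,0,0,4,0,0,0],[0,0,0,1,0,0,0],[0,0,0,0,0,0,0]]}}

```text
time: 20.08
eef_pos: [454.9, -88.7, 69.4]
tool_rot: [180.0, -0.0, 179.9]
force: [-0.0, -0.5, 0.7]
grip_width: 1.0
grip_force: 0.0
```

```bash
python3 go.py 454 -85.3 20 180
```

```text
t 20.07 pos [454.9 -88.7  69.4] rot [ 1.8000e+02 -1.0000e-02  1.7994e+02] w 91.0 gf 0.0 F [-0.  -0.5  0.7] j [ -18.   28.  109.   -0.   43. -108.]
shift cm [0.09 0.34 4.94]
turn z -0.06
```

{"op": "arm_command", "data": {"commands": [[0,0.1,0.3,0,0,0,0],[0,0,0,2,0,0,0],[0,0,0,2,0,0,0],[0,0,0,0.4,0,0,0],[0,0,0,0,0,0,0]]}}

```text
time: 20.7
eef_pos: [453.9, -85.4, 25.5]
tool_rot: [-180.0, 0.0, 180.0]
force: [0.4, -0.3, 0.1]
grip_width: 0.998
grip_force: 0.0
```

```bash
python3 go.py 454 -85.3 20 180
```

```text
t 20.70 pos [453.9 -85.4  25.5] rot [-1.7999e+02  3.0000e-02  1.7996e+02] w 90.8 gf 0.0 F [ 0.4 -0.3  0.1] j [ -18.   33.  111.   -0.   36. -108.]
shift cm [-0.01  0.01  0.55]
turn z -0.04
```

{"op": "arm_command", "data": {"commands": [[0,0,0,0.4,0,0,0],[0.8,0,0,0,0,0,0],[0.8,0,0,0,0,0,0],[0.8,0,0,0,0,0,0],[0.8,0,0,0,0,0,0]], "squeeze": 35}}

```text
time: 21.32
eef_pos: [453.7, -85.3, 21.0]
tool_rot: [-180.0, 0.0, 180.0]
force: [-0.3, 0.8, 5.2]
grip_width: 0.739
grip_force: 35.0
```

```bash
python3 go.py 516.7 -418.5 140 180
```

```text
t 21.32 pos [453.7 -85.3  21. ] rot [-1.8000e+02  1.0000e-02  1.7996e+02] w 67.3 gf 35.0 F [-0.3  0.8  5.2] j [ -18.   33.  111.    0.   36. -108.]
shift cm [ -6.33 -33.32 -11.9 ]
turn z -0.04
```

{"op": "arm_command", "data": {"commands": [[0.8,0,0,-1,0,0,0],[0.8,0,0,-4.5,0,0,0],[0.8,0,0,-5,0,0,0],[0.8,-1,-5.5,-1.4,0,0,0],[0.8,-1,-5.5,0,0,0,0]]}}

```text
time: 21.95
eef_pos: [474.4, -196.7, 142.2]
tool_rot: [-179.9, 0.2, -179.9]
force: [1.4, 0.2, -2.2]
grip_width: 0.739
grip_force: 35.0
```

{"op": "arm_command", "data": {"commands": [[0.8,-1.1,-5.5,0,0,0,0],[0.8,-1.1,-5.5,0,0,0,0],[0.8,-1.1,-5.5,0,0,0,0],[0.8,-1,-5.5,0,0,0,0],[0.8,0,0,0,0,0,0]]}}

```text
time: 22.58
eef_pos: [516.3, -419.0, 140.0]
tool_rot: [-179.9, 0.0, 179.8]
force: [-0.2, 0.1, -2.2]
grip_width: 0.74
grip_force: 35.0
```

```bash
python3 go.py 516.7 -418.5 90 180
```

```text
t 22.57 pos [ 516.3 -419.   140. ] rot [-1.7992e+02  4.0000e-02  1.7980e+02] w 67.3 gf 35.0 F [-0.2  0.1 -2.2] j [ -44.   36.   76.   -0.   69. -134.]
shift cm [-0.03  0.06  5.  ]
turn z -0.2
```

{"op": "arm_command", "data": {"commands": [[0.8,0,0,3,0,0,0],[0.8,0,0,3,0,0,0],[0.8,0,0,0,0,0,0],[0.8,0,0,0,0,0,0]]}}

```text
time: 23.08
eef_pos: [516.8, -415.3, 81.2]
tool_rot: [-180.0, 0.0, 180.0]
force: [-0.2, 0.2, -0.9]
grip_width: 0.741
grip_force: 35.0
```

```bash
python3 go.py 516.7 -418.5 24 180
python3 - <<'E'
from h import *
np.set_printoptions(precision=1,suppress=True)
c=cam('scene'); save(c,'s3.png',(60,200,180,290),6)
E
```

```text
t 23.07 pos [ 516.8 -415.3   81.2] rot [-1.7997e+02  4.0000e-02  1.7998e+02] w 67.4 gf 35.0 F [-0.2  0.2 -0.9] j [ -44.   39.   79.    0.   62. -134.]
shift cm [ 0.01 -0.31  5.72]
turn z -0.02
```

View pics/s3.png

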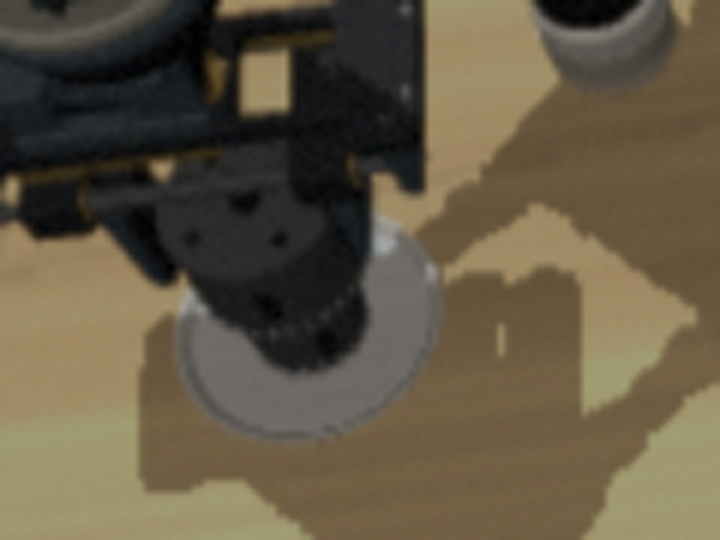

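The large saw is upright above the middle one, which is visible beneath it at (315,345). I'll centre it and lower.

{"op": "arm_command", "data": {"commands": [[0.8,0,-0.3,0,0,0,0],[0.8,0,0,1.5,0,0,0],[0.8,0,0,0.7,0,0,0],[0.8,0,0,0,0,0,0]]}}

```text
time: 23.62
eef_pos: [515.9, -417.9, 56.8]
tool_rot: [179.9, -0.1, 180.0]
force: [-0.2, 0.2, -3.1]
grip_width: 0.74
grip_force: 35.0
```

```bash
python3 go.py 516.7 -418.5 24 180
```

```text
t 23.62 pos [ 515.9 -417.9   56.8] rot [ 1.7993e+02 -7.0000e-02  1.7996e+02] w 67.3 gf 35.0 F [-0.2  0.2 -3.1] j [ -44.   41.   80.    0.   59. -134.]
shift cm [-0.08 -0.07  3.28]
turn z -0.04
```

{"op": "arm_command", "data": {"commands": [[0.8,-0.05,0,1,0,0,0],[0.8,0,0,1,0,0,0],[0.8,0,0,0.7,0,0,0],[0.8,0,0,0.2,0,0,0],[0.8,0,0,0,0,0,0]]}}

```text
time: 24.25
eef_pos: [516.9, -418.4, 28.8]
tool_rot: [180.0, -0.0, 180.0]
force: [-0.6, -1.3, -1.4]
grip_width: 0.737
grip_force: 35.0
```

```bash
python3 go.py 516.7 -418.5 24 180
```

```text
t 24.25 pos [ 516.9 -418.4   28.8] rot [180.    -0.   179.96] w 67.1 gf 35.0 F [-0.6 -1.3 -1.4] j [ -44.   43.   81.    0.   56. -134.]
shift cm [ 0.02 -0.01  0.48]
turn z -0.04
```

{"op": "arm_command", "data": {"commands": [[0.8,0,0,0.2,0,0,0],[0.8,0,0,0.2,0,0,0],[0.8,0,0,0.1,0,0,0],[0.8,0,0,0,0,0,0]]}}

```text
time: 24.75
eef_pos: [516.9, -418.3, 24.0]
tool_rot: [-180.0, 0.0, 180.0]
force: [-0.9, 0.8, 2.1]
grip_width: 0.74
grip_force: 35.0
```

```bash
python3 go.py 516.7 -418.5 24 180
```

```text
t 24.75 pos [ 516.9 -418.3   24. ] rot [-180.      0.    179.96] w 67.3 gf 35.0 F [-0.9  0.8  2.1] j [ -44.   43.   81.    0.   56. -134.]
shift cm [ 0.02 -0.02  0.  ]
turn z -0.04
```

It's seated, so I'll release it and retreat.

{"op": "arm_command", "data": {"commands": [[0,0,0,0,0,0,0],[0,0,0,0,0,0,0],[0,0,0,-2,0,0,0],[0,0,0,-5,0,0,0],[0,0,2,-5,0,0,0]]}}

```text
time: 25.38
eef_pos: [516.9, -399.2, 146.5]
tool_rot: [-179.9, 0.1, 179.9]
force: [0.6, 0.1, 1.2]
grip_width: 0.999
grip_force: 0.0
```

{"op": "arm_command", "data": {"commands": [[0,0.5,5.8,-1,0,0,0],[0,0.5,5.8,0,0,0,0],[0,0.5,5.8,0,0,0,0],[0,0.5,5.8,0,0,0,0],[0,0.5,5.8,0,0,0,0]]}}

```text
time: 26.0
eef_pos: [492.1, -106.8, 155.3]
tool_rot: [-180.0, 0.1, 179.9]
force: [0.5, -0.3, 0.4]
grip_width: 0.999
grip_force: 0.0
```

Run:
```python
from h import *
np.set_printoptions(precision=2,suppress=True)
for n in('top','scene'):
    c=cam(n);P=xyz(c)
    m=(np.hypot(P[...,0]-516,P[...,1]+420)<60)&(P[...,2]>42); Q=P[m]; print(n,len(Q),Q.mean(0))
    A=np.c_[Q[:,:2]-Q[:,:2].mean(0),np.ones(len(Q))]; print(np.linalg.lstsq(A,Q[:,2],rcond=None)[0])
    if n=='scene': save(c,'s4.png',(60,130,320,310),3)
```

```text
top 373 [ 517.42 -415.95   52.78]
[ 0.   -0.02 52.78]
scene 632 [ 517.53 -416.76   52.01]
[-0.02 -0.02 52.01]
```

View pics/s4.png

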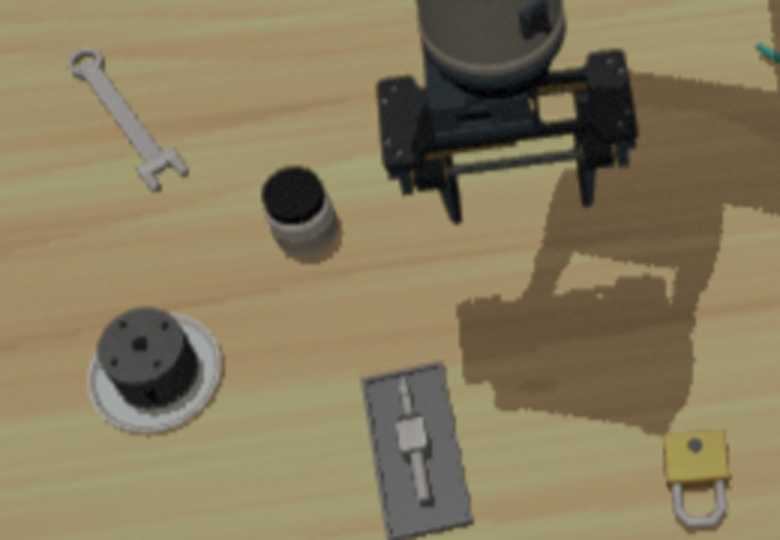

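The large saw stands level at (145,350) with its top at 53 mm, the expected height over both the others. The arbor lies in the tray at (412,440). The jar and the padlock are undisturbed, and the arm never went near the tape.

```bash
python3 -c "
from bench import *
print(finish_job())"
```

```text
the job is handed in; nothing more can be done
None
```

I nested the three hole saws level in the dish and laid the arbor lengthwise in the tray, let go of everything, left the jar, tape and padlock alone, and handed the job in at about 26 s.

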